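# Pack a welded flange fitting and close the parts box

### The job

Pack the short loose steel fitting: stand it upright on its flange in the empty half of the blue parts box, beside the fitting already packed there, so that nothing sticks up above the rim. Then put the blue lid with the black handle on the box so that it lies flat on the rim all round. Leave the other fitting standing in its own half; the tall fitting on the bench does not fit the box and is not wanted.

Things in the scene. Friction and masses are not known exactly. Their poses are not given: they have to be found in the camera images.
- box: Blue open box, fixed on either side of the bench: 215 (x) by 130 (y) by 65 mm high, walls and floor 5 mm. Origin: centre of the underside, on the bench, z up. A divider at x = 0 (5 mm thick, top 30 mm above the bench) makes two halves about 100 by 120 mm, centred at x = -52 and +52 mm. Either one may be the empty half, seen by the flat yellow pad on its floor; the other holds the packed fitting.
- lid: Loose lid, about 0.25 kg, right way up on the bench: blue plate 236 (x) by 156 (y) by 5 mm over a 175 by 85 by 6 mm block that enters the box's mouth with 15 mm play. Origin: centre of the block's underside, z up. Black bar handle over the centre, 92 mm along x, 18 wide in y, 28 to 46 mm above the origin. Shut: plate on the rim, origin 59 mm above the box's, long sides parallel, either way round.
- fitting: The short loose fitting to pack: steel, 46 mm high, a round flange 56 mm across and 8 mm thick below, a round neck 36 mm across above it, coppery weld bead between; 0.2 to 0.4 kg. Stands on its flange on the bench. Origin: centre of the flange's underside, z up along the neck. The tall look-alike (80 mm high, same widths) stands 130 mm or more away, in front of it or behind.
- packed: The fitting already packed in one half of the box, same kind and size as the short loose one (46 mm high, flange 56 mm, neck 36 mm), upright and loose. Origin: centre of the flange's underside, which rests on the box's floor; z up.

How it is judged:
On the way, in this order (a step that is already met when the one before it is completed fails the run):
1. the short fitting stands in the empty half of the box, the packed one still in its own (y of fitting in the frame of box between -0.045 and 0.045 m and z of fitting in the frame of box between 0 and 0.012 m and angle between each of fitting, packed's own z axis and vertical below 0.17 rad and y of packed in the frame of box between -0.045 and 0.045 m and z of packed in the frame of box between 0 and 0.012 m and ((x of fitting in the frame of box between 0.02 and 0.09 m and x of packed in the frame of box between -0.09 and -0.02 m) or (x of fitting in the frame of box between -0.09 and -0.02 m and x of packed in the frame of box between 0.02 and 0.09 m))), for 0.2 s.
2. the lid lies flat on the rim (z of lid in the frame of box between 0.055 and 0.062 m and angle between lid's own z axis and vertical below 0.04 rad and horizontal distance between lid and box below 0.024 m and angle between the x axis of lid and the x axis of box, either way round below 0.22 rad), for 0.2 s.
At the end, for the whole second after the job is handed in: Both short fittings stand upright (within about 10 degrees) on the floor of the box, one in each half; the lid lies flat on the rim (within 3 mm and 2 degrees), centred within 24 mm and parallel to the box within 12 degrees; everything is released and at rest (all of step 1 and all of step 2 and linear speed of each of fitting, packed, lid below 0.02 m/s); the robot touches nothing.
It also fails if it takes over 59 s, if anything falls off the work surface, if the arm or the gripper's body presses on something with over 40 N, if the wrist force passes 120 N, or if a joint passes its speed limit or range.

### The arm

A 6-joint arm with a two-finger parallel gripper is mounted at the origin on the work surface. World frame = base frame: x ahead of the robot, y to its left, z up, the work surface at z = 0. Lengths are in m, angles in rad, forces in N, time in s.
With the tool pointing down it reaches from about 0.35 to 0.8 m from the base axis. Payload 7.3 kg.
Tool frame: the origin (TCP) lies midway between the tips of the shut fingers; the grasp point (between the pads) lies 19 mm behind it; z points along the fingers, y is the line along which they close (so a half turn about z gives the same grasp; the last joint's range is limited). The gripper opens to 85 mm and grips with 20 to 120 N. Pads are 22 mm wide; open, the fingers measure 114 mm over their backs; the gripper's body (76 mm by 85 mm) begins 54 mm behind the grasp point. The pads swing forward as they close: fully open they stand 13 mm farther back than shut.
Start: joints at [-1.404, 0.342, 1.524, -0, 1.275, -0.146], TCP at [0.162, -0.5, 0.231] pointing down, gripper open.
Joint ranges: [-2.53, 2.53], [-0.77, 2.02], [0.04, 2.7], [-1, 4.14], [0.28, 2.66], [-3.11, 3.11]. Speed limits (rad/s): [2.57, 2.57, 3.14, 3.14, 3.14, 3.14].

### API

Orientations are given as [roll, pitch, yaw] about the fixed x, y, z axes, in that order (R = Rz(yaw) Ry(pitch) Rx(roll)).
In Python, from station import sense, optics, ticket gives the robot as it stands.
- The arm moves only by the tool move_arm, never from a script. Its arguments are lists of equal length, an entry for each row: "delta_pos": the shift along the world's x, y, z normalised to -1 to 1, where 1 is 2 cm, a list of three; "yaw": the turn about the world's z normalised to -1 to 1, where 1 is 6 degrees. A call has 1 to 10 rows; each row shifts and turns the commanded pose from where the row before left it; what a row does not reach is not made up. A row lasts 1/10 s, in which the tool goes at most 50 mm and 8.59 degrees, less where a joint would pass 70% of its speed; a pose out of reach is approached as far as the arm can. A call with a number of a shift or a turn outside -1 to 1 is refused whole. A call with a gripper value outside its range is refused whole. "hand" is the opening, from -1 (shut) to 1 (fully open), set as the call begins (left out, the last holds). The fingers move at their own pace and stop on an object; "force" is the grip in N (left out, the last holds). Time passes only in rows, so rows that do not move let the fingers close. It gives the time, the measured TCP pose, the force, the opening and the grip force at its end, in the units of the state.
- sense(): the state, without advancing time (a new reading comes with each control period).
- optics.get_image(name): name is "scene" or "top" or "wrist"; returns (picture, depth): 480x640x3 uint8, red, green, blue; 480x640 float32, m along the optical axis (not along the pixel's ray), 0 where there is no reading.
- optics.camera_params(name): a dict with "K" (3x3 intrinsics, pixels), "distortion" ([k1, k2, p1, p2, k3] as OpenCV has them; the pictures are not rectified), "xyz" and "orientation" of the camera in the world; the wrist camera has in their place "tool_from_camera" (4x4, takes a point from camera to tool coordinates, whose origin is the TCP and whose axes are the flange's). Camera axes: x right, y down, z forward; pixel columns grow to the right and rows downward; lengths in m; the calibration is good to about 2 mm. A picture is of the moment at which its call begins: read the wrist's pose just before it. camera_params takes no time and is no camera call.
- ticket.job_done(): hands the job in; it is judged then, once.
The state is a dict: "time_s": time; "joints": joint angles; "dq": joint speeds; "effort": joint torques, N m; "eef_pos": TCP position; "eef_rot": TCP orientation; "force": force on the tool from outside, world axes, zero at the start; "wrist_torque": the same for the moment, N m; "gripper_width": finger opening in m; "finger_force": force on a finger pad.
Only numpy, scipy, OpenCV 4.12 (cv2) and the standard library are available. Lean on these libraries where they do the work, as an engineer would, in place of code of your own. Each camera call takes 0.05 s, during which the arm holds its last target. There are 200 camera calls.

## Working session

There is one attempt and no reset: what is moved stays moved. The work goes in short steps, Python scripts to look and compute and a tool call to move; the robot and the scene stay as the last step left them, time stands still between calls to the robot, and variables do not carry over. Pictures are saved under pics/ and viewed, at most 10 in all, crops included, and the job is handed in when it is done.

Besides the shell and the picture viewer there is one more tool, called after ">>>" by a JSON object that holds its "fn" and its "kwargs". move_arm: Moves the arm, as the interface text tells. Its arguments: {"type":"object","properties":{"delta_pos":{"type":"array"},"yaw":{"type":"array"},"hand":{"type":"number"},"force":{"type":"number"}},"required":["delta_pos","yaw"]}

```bash
mkdir -p pics; cat > h.py <<'E'
import numpy as np, cv2
from scipy.spatial.transform import Rotation as R
from station import sense, optics, ticket
def cam(n, s=None):
    p=optics.camera_params(n); K=np.array(p["K"]); D=np.array(p["distortion"])
    if "tool_from_camera" in p:
        T=np.eye(4); T[:3,:3]=R.from_euler('xyz',s["eef_rot"]).as_matrix(); T[:3,3]=s["eef_pos"]
        T=T@np.array(p["tool_from_camera"])
    else:
        T=np.eye(4); o=np.array(p["orientation"]); T[:3,:3]=o if o.shape==(3,3) else R.from_euler('xyz',o).as_matrix(); T[:3,3]=p["xyz"]
    return K,D,T
def cloud(n):
    s=sense(); im,d=optics.get_image(n); K,D,T=cam(n,s)
    v,u=np.mgrid[:480,:640]; uv=np.stack([u,v],-1).reshape(-1,1,2).astype(float)
    r=cv2.undistortPoints(uv,K,D).reshape(480,640,2)
    P=np.dstack([r*d[...,None],d])@T[:3,:3].T+T[:3,3]; P[d==0]=np.nan
    return im,P
E
python3 - <<'E'
from h import *
print(optics.camera_params("top")); print(optics.camera_params("scene")["xyz"])
for n in("top","scene"):
    im,P=cloud(n); np.savez(f"{n}.npz",im=im,P=P)
    cv2.imwrite(f"pics/{n}0.png",im[...,::-1])
print(sense())
E
```

```text
{'K': array([[465.00915514,   0.        , 311.08474327],
       [  0.        , 465.00915514, 237.42761513],
       [  0.        ,   0.        ,   1.        ]]), 'distortion': array([-0.09512623,  0.        ,  0.        ,  0.        ,  0.        ]), 'xyz': array([0.41163777, 0.02708996, 0.73227955]), 'orientation': array([-2.91717459,  0.00586055, -1.71901416])}
[0.91116986 0.47708316 0.4949739 ]
{'time_s': 0.1, 'joints': array([-1.40397240e+00,  3.42679349e-01,  1.52491415e+00, -1.16371114e-05,
        1.27540747e+00, -1.46014633e-01]), 'dq': array([ 0.0006306 , -0.00314472, -0.00256954, -0.00064345, -0.00144012,
        0.00024757]), 'effort': array([ 1.96244451e-03, -4.34447336e+01, -2.46492094e+01, -8.71682732e-05,
        4.70209183e-03,  1.58511071e-06]), 'eef_pos': array([ 0.16152504, -0.49915986,  0.23068437]), 'eef_rot': array([-3.14019771e+00, -1.93893764e-04,  3.12841820e-01]), 'force': array([0.10597972, 0.45147873, 0.16626181]), 'wrist_torque': array([-0.00387378,  0.00540868,  0.01226976]), 'finger_force': 0.0, 'gripper_width': 0.08556377519377935}
```

View pics/top0.png

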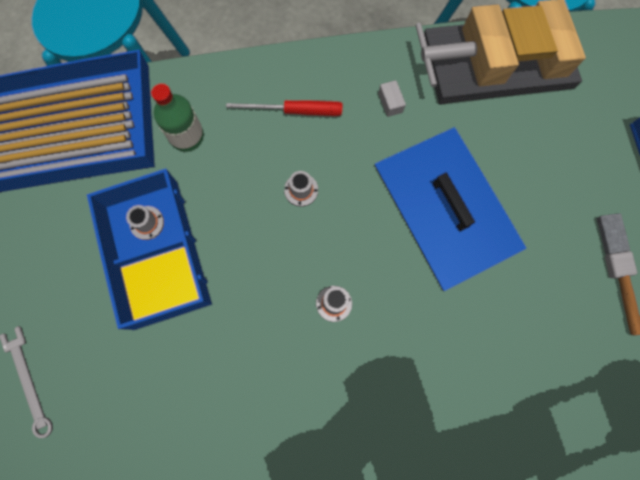

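The top picture shows the box with the packed fitting at (145,220) and the yellow pad at (160,284). The loose fittings are at (301,187) and (335,302), and the lid is centred near (450,208) with its handle at (453,202).

```bash
python3 - <<'E'
from h import *
for n in("top","scene"):
    f=np.load(n+".npz"); im,P=f["im"].astype(int),f["P"]; Z=P[...,2]
    print(n,"table z",np.nanmedian(Z[np.abs(Z)<.02]))
    if n=="top":
        C=[P[y,x] for x,y in((301,187),(335,302),(145,220))]; c=[a[:2] for a in C]; print(np.round(C,3))
    for a in c:
        near=np.hypot(P[...,0]-a[0],P[...,1]-a[1])<.06
        zt=np.nanpercentile(Z[near],99.5)
        # top face of neck
        m=near&(Z>zt-.006); q=P[m][:,:2]
        (x,y),r=cv2.minEnclosingCircle(q.astype(np.float32))
        print("fit",np.round([zt,x,y,r],4),m.sum(),np.round(np.median(q,0),4))
    blue=(im[...,2]>im[...,0]+60)&(im[...,2]>im[...,1]+40)
    for lo,hi,nm in((.004,.03,"lid"),(.055,.075,"rim")):
        m=blue&(Z>lo)&(Z<hi)&(P[...,0]<.75)
        if n=="top":
            m[:, :350]&=(nm=="rim"); m[:,350:]&=(nm=="lid"); m[:165]&=(nm=="lid"); m[:,600:]=0
        else:
            k=np.hypot(P[...,0]-cc[nm][0],P[...,1]-cc[nm][1])<.16; m&=k
        k,L,st,_=cv2.connectedComponentsWithStats(m.astype(np.uint8))
        if nm=="lid": m=L==1+np.argmax(st[1:,4])
        q=P[m]; rc=cv2.minAreaRect(q[:,:2].astype(np.float32)*1000)
        if n=="top": cc=globals().get("cc",{}); cc[nm]=np.array(rc[0])/1000
        print(nm,m.sum(),np.nanmedian(q[:,2]),rc)
    yel=(im[...,0]>150)&(im[...,1]>130)&(im[...,2]<80)&(P[...,0]<.75)
    k,L,st,_=cv2.connectedComponentsWithStats(yel.astype(np.uint8)); m=L==1+np.argmax(st[1:,4])
    print("yel",m.sum(),cv2.minAreaRect(P[m][:,:2].astype(np.float32)*1000),np.nanmedian(P[m][:,2]))
    a=cc["lid"]; m=(np.hypot(P[...,0]-a[0],P[...,1]-a[1])<.08)&(Z>.035)&(im.sum(-1)<150)
    print("handle",m.sum(),np.nanmedian(P[m][:,2]),cv2.minAreaRect(P[m][:,:2].astype(np.float32)*1000))
E
```

```text
top table z 0.0001245266816072288
[[ 0.649  0.012  0.045]
 [ 0.463 -0.01   0.081]
 [ 0.632  0.257  0.05 ]]
fit [0.0481 0.6589 0.0111 0.0184] 397 [0.658  0.0111]
fit [ 0.082   0.4669 -0.0129  0.0179] 497 [ 0.4671 -0.0126]
fit [0.0662 0.651  0.237  0.0529] 146 [0.6426 0.2047]
lid 11981 0.010584861784295851 ((595.5953369140625, -224.4741668701172), (235.5543975830078, 157.77490234375), 17.285646438598633)
rim 1922 0.06443207211091762 ((588.4917602539062, 257.8246765136719), (216.3035430908203, 134.57667541503906), 9.819336891174316)
yel 3434 ((539.501953125, 257.7344055175781), (85.09305572509766, 106.48908233642578), 10.340819358825684) 0.006112452928494938
handle 658 0.04527273603414822 ((593.57421875, -223.3581085205078), (89.05095672607422, 17.76046371459961), 17.285913467407227)
scene table z -0.0012270354496434766
fit [0.0461 0.6599 0.0115 0.0194] 329 [0.661  0.0145]
fit [ 0.0797  0.4683 -0.0122  0.0193] 230 [ 0.47   -0.0081]
fit [0.0641 0.6495 0.234  0.0522] 232 [0.6416 0.2066]
lid 4910 0.009246914997472572 ((595.799072265625, -224.01332092285156), (239.2526092529297, 159.70196533203125), 17.18140983581543)
rim 3249 0.0629142324912893 ((588.5347290039062, 261.2419128417969), (217.42178344726562, 134.2919921875), 9.939884185791016)
yel 2740 ((529.983642578125, 247.5819091796875), (76.83876037597656, 94.80552673339844), 9.986104011535645) 0.004653404087888641
handle 391 0.04339083623831913 ((596.6533203125, -221.95053100585938), (92.12776184082031, 18.820066452026367), 16.271024703979492)
```

View pics/scene0.png

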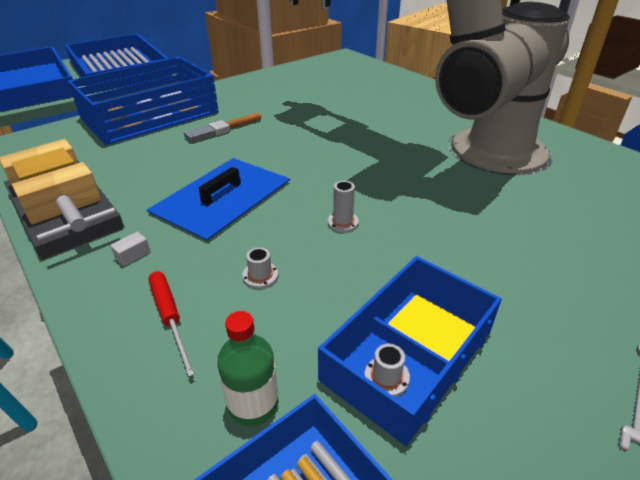

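>>> {"fn": "move_arm", "kwargs": {"delta_pos": [[0.95,0.98,-0.1],[0.95,0.98,-0.1],[0.95,0.98,-0.1],[0.95,0.98,-0.1],[0.95,0.98,-0.1],[0.95,0.98,-0.1],[0.95,0.98,-0.1],[0.95,0.98,-0.1],[0.95,0.98,-0.1],[0.95,0.98,-0.1]], "yaw": [-0.134,-0.134,-0.134,-0.134,-0.134,-0.134,-0.134,-0.134,-0.134,-0.134], "hand": 1, "force": 50}}

```text
time_s: 1.1
eef_pos: [0.3521, -0.3025, 0.211]
eef_rot: [-3.141, 0.0, 0.172]
force: [0.8, -0.2, 0.3]
gripper_width: 0.0855
finger_force: 0.0
```

>>> {"fn": "move_arm", "kwargs": {"delta_pos": [[0.95,0.98,-0.1],[0.95,0.98,-0.1],[0.95,0.98,-0.1],[0.95,0.98,-0.1],[0.95,0.98,-0.1],[0.95,0.98,-0.1],[0.95,0.98,-0.1],[0.95,0.98,-0.1],[0.95,0.98,-0.1],[0.95,0.98,-0.1]], "yaw": [0,0,0,0,0,0,0,0,0,0]}}

```text
time_s: 2.1
eef_pos: [0.542, -0.1065, 0.1908]
eef_rot: [-3.141, 0.001, 0.173]
force: [-0.1, -0.7, -0.2]
gripper_width: 0.0857
finger_force: 0.0
```

>>> {"fn": "move_arm", "kwargs": {"delta_pos": [[0.8,0.8,-0.3],[0.8,0.8,-0.3],[0.8,0.8,-0.3],[0.8,0.8,-0.3],[0.8,0.8,-0.3],[0.8,0.8,-0.3],[0.7,0.7,-0.3],[0.4,0.4,0],[0,0,0],[0,0,0]], "yaw": [0,0,0,0,0,0,0,0,0,0]}}

```text
time_s: 3.1
eef_pos: [0.6593, 0.0101, 0.1494]
eef_rot: [3.141, 0.0, 0.173]
force: [-0.4, -0.7, 0.5]
gripper_width: 0.0856
finger_force: 0.0
```

```bash
python3 - <<'E'
from h import *
im,P=cloud("wrist"); s=sense(); print(s["eef_pos"],s["eef_rot"],s["force"])
cv2.imwrite("pics/w1.png",im[...,::-1]); Z=P[...,2]
m=(np.hypot(P[...,0]-.659,P[...,1]-.011)<.05)&(Z>.036)&(Z<.055)
print(m.sum(),np.nanmedian(Z[m]),cv2.minEnclosingCircle(P[m][:,:2].astype(np.float32)))
m=(np.hypot(P[...,0]-.659,P[...,1]-.011)<.05)&(Z>.003)&(Z<.055)
print(m.sum(),cv2.minEnclosingCircle(P[m][:,:2].astype(np.float32)))
E
```

```text
[0.65918859 0.00979212 0.14958393] [3.14126145e+00 2.00082478e-04 1.72031502e-01] [ 1.18996214  0.13827022 -0.1574634 ]
2795 0.047186766772551736 ((0.6595973968505859, 0.009718663059175014), 0.018284866586327553)
5234 ((0.6591254472732544, 0.009635047055780888), 0.04847310110926628)
```

View pics/w1.png

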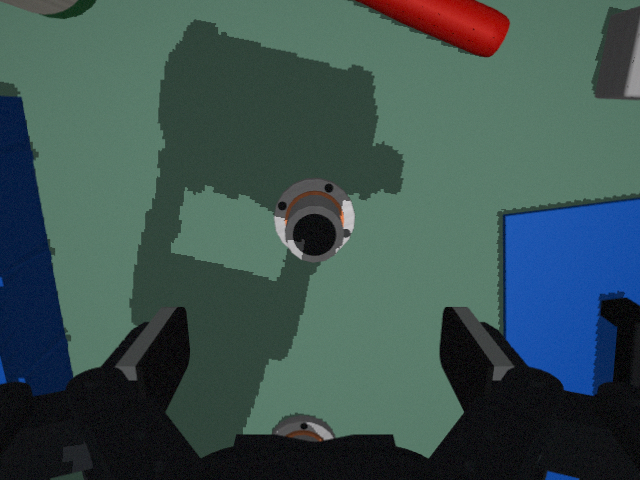

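The short fitting is at (315,225), centred between the open fingers. The tall one shows at the bottom, around (303,430), out of the way. I'll go down and grip.

>>> {"fn": "move_arm", "kwargs": {"delta_pos": [[0,0,-0.8],[0,0,-1],[0,0,-1],[0,0,-1],[0,0,-1],[0,0,-0.8],[0,0,-0.6],[0,0,-0.5],[0,0,-0.2],[0,0,0]], "yaw": [0,0,0,0,0,0,0,0,0,0]}}

```text
time_s: 4.15
eef_pos: [0.6594, 0.0103, 0.0111]
eef_rot: [-3.142, 0.0, 0.172]
force: [0.3, 0.4, -0.3]
gripper_width: 0.0851
finger_force: 0.0
```

>>> {"fn": "move_arm", "kwargs": {"delta_pos": [[0,0,0],[0,0,0],[0,0,0],[0,0,0],[0,0,0],[0,0,0],[0,0,0],[0,0,0]], "yaw": [0,0,0,0,0,0,0,0], "hand": -1, "force": 50}}

```text
time_s: 4.95
eef_pos: [0.66, 0.0103, 0.012]
eef_rot: [3.141, -0.001, 0.173]
force: [0.1, -0.4, 5.5]
gripper_width: 0.0345
finger_force: 50.1
```

>>> {"fn": "move_arm", "kwargs": {"delta_pos": [[0,0,0.5],[0,0,1],[0,0,1],[0,0,1],[0,0,1],[0,0,1],[0,0,1],[0,0,0.5],[0,0,0],[0,0,0]], "yaw": [0,0,0,0,0,0,0,0,0,0]}}

```text
time_s: 5.95
eef_pos: [0.659, 0.0106, 0.1503]
eef_rot: [-3.141, 0.002, 0.173]
force: [0.5, 0.4, -2.0]
gripper_width: 0.035
finger_force: 50.1
```

>>> {"fn": "move_arm", "kwargs": {"delta_pos": [[-0.5,0.8,0],[-0.6,1,0],[-0.6,1,0],[-0.5,0.9,0],[-0.4,0.9,0],[-0.4,0.8,0],[-0.2,0.4,0],[0,0.2,0],[0,0,0],[0,0,0]], "yaw": [0,0,0,0,0,0,0,0,0,0]}}

```text
time_s: 6.95
eef_pos: [0.596, 0.1299, 0.1513]
eef_rot: [3.141, -0.0, 0.172]
force: [-0.3, 0.4, -1.9]
gripper_width: 0.0348
finger_force: 50.3
```

```bash
python3 - <<'E'
from h import *
im,P=cloud("wrist"); s=sense(); print(s["eef_pos"],s["eef_rot"],s["force"],s["gripper_width"],s["finger_force"])
cv2.imwrite("pics/w2.png",im[...,::-1]); Z=P[...,2]; im=im.astype(int)
yel=(im[...,0]>120)&(im[...,1]>100)&(im[...,2]<80)&(abs(Z)<.02)
print(yel.sum(),cv2.minAreaRect(P[yel][:,:2].astype(np.float32)*1000),np.nanmedian(Z[yel]))
m=(Z>.058)&(Z<.07)&(im[...,2]>im[...,0]+40)&(np.hypot(P[...,0]-.588,P[...,1]-.259)<.16)
print(m.sum(),cv2.minAreaRect(P[m][:,:2].astype(np.float32)*1000),np.nanmedian(Z[m]))
im,P=cloud("scene"); cv2.imwrite("pics/s2.png",im[...,::-1])
E
```

```text
[0.59597459 0.12978477 0.15128261] [ 3.14120900e+00 -1.79267298e-04  1.71743806e-01] [-0.39722778  0.188068   -2.48688228] 0.03467690835474392 50.25900721549988
16204 ((574.3335571289062, 264.34271240234375), (164.7852325439453, 102.93159484863281), 9.878702163696289) 0.006950191714538784
9243 ((588.5707397460938, 257.9184875488281), (216.41758728027344, 131.03321838378906), 9.982694625854492) 0.06550213497299134
```

View pics/s2.png

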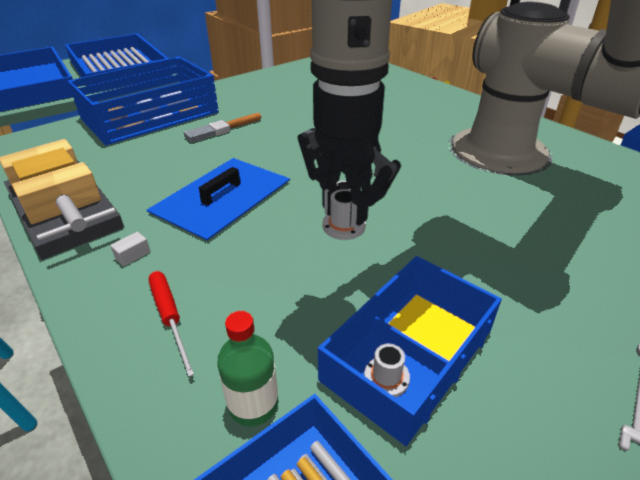

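View pics/w2.png

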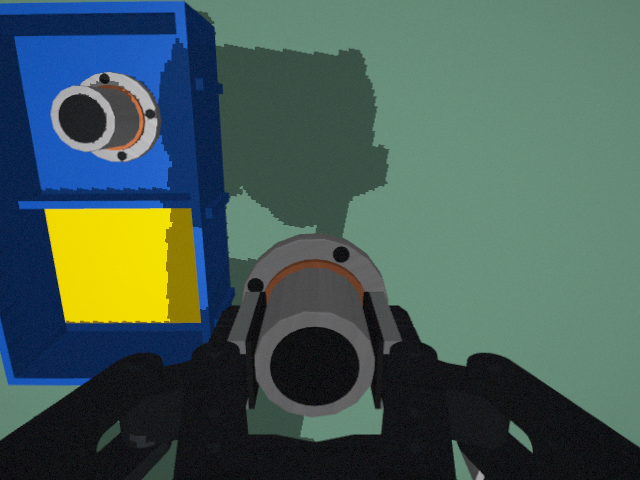

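The fitting is held upright, with its neck at (315,360) in the wrist view, and the yellow half lies to the left at (130,265). I'll move over that half and lower.

>>> {"fn": "move_arm", "kwargs": {"delta_pos": [[-0.4,0.8,0],[-0.5,1,0],[-0.5,1,0],[-0.5,1,0],[-0.5,1,0],[-0.4,0.8,0],[-0.13,0.36,0],[0,0,0],[0,0,-0.5],[0,0,-1]], "yaw": [0,0,0,0,0,0,0,0,0,0]}}

```text
time_s: 8.05
eef_pos: [0.5385, 0.2491, 0.1219]
eef_rot: [-3.142, -0.004, 0.171]
force: [0.2, 0.1, -2.1]
gripper_width: 0.0348
finger_force: 50.4
```

>>> {"fn": "move_arm", "kwargs": {"delta_pos": [[0,0,-0.9],[0,0,-0.9],[0,0,-0.8],[0,0,-0.8],[0,0,-0.7],[0,0,-0.5],[0,0,-0.4],[0,0,0],[0,0,0]], "yaw": [0,0,0,0,0,0,0,0,0]}}

```text
time_s: 8.95
eef_pos: [0.5373, 0.2497, 0.0216]
eef_rot: [3.142, -0.001, 0.172]
force: [-0.0, -0.4, -1.8]
gripper_width: 0.0349
finger_force: 50.3
```

>>> {"fn": "move_arm", "kwargs": {"delta_pos": [[0,0,-0.07],[0,0,-0.07],[0,0,-0.06],[0,0,0]], "yaw": [0,0,0,0]}}

```text
time_s: 9.35
eef_pos: [0.5369, 0.2497, 0.0173]
eef_rot: [3.141, 0.0, 0.173]
force: [-0.3, 0.2, -1.4]
gripper_width: 0.0349
finger_force: 50.3
```

>>> {"fn": "move_arm", "kwargs": {"delta_pos": [[0,0,-0.04],[0,0,0],[0,0,0]], "yaw": [0,0,0]}}

```text
time_s: 9.65
eef_pos: [0.537, 0.2497, 0.017]
eef_rot: [3.142, -0.0, 0.173]
force: [-2.8, -0.6, 3.8]
gripper_width: 0.0354
finger_force: 50.7
```

>>> {"fn": "move_arm", "kwargs": {"delta_pos": [[0,0,0],[0,0,0],[0,0,0],[0,0,0],[0,0,0]], "yaw": [0,0,0,0,0], "hand": 0.4}}

```text
time_s: 10.15
eef_pos: [0.537, 0.2497, 0.0164]
eef_rot: [3.142, 0.0, 0.172]
force: [0.3, -0.2, 0.1]
gripper_width: 0.0596
finger_force: 0.0
```

>>> {"fn": "move_arm", "kwargs": {"delta_pos": [[0,0,0.3],[0,0,0.7],[0,0,1],[0,0,1],[0,0,1],[0,0,1],[0,0,1],[0,0,1],[0,0,0],[0,0,0]], "yaw": [0,0,0,0,0,0,0,0,0,0]}}

```text
time_s: 11.15
eef_pos: [0.537, 0.2497, 0.1572]
eef_rot: [-3.142, -0.001, 0.173]
force: [-0.3, -0.6, -0.3]
gripper_width: 0.0602
finger_force: 0.0
```

```bash
python3 - <<'E'
from h import *
im,P=cloud("wrist"); s=sense(); print(s["eef_pos"],s["eef_rot"],s["force"],s["gripper_width"])
cv2.imwrite("pics/w3.png",im[...,::-1]); Z=P[...,2]
c,sn=np.cos(.1735),np.sin(.1735); dx,dy=P[...,0]-.5886,P[...,1]-.258
X=c*dx+sn*dy; Y=-sn*dx+c*dy
for s0 in(-1,1):
    m=(abs(X-s0*.052)<.045)&(abs(Y)<.055)&(Z>.044)&(Z<.062)
    print(m.sum(),np.nanmedian(Z[m]),cv2.minEnclosingCircle(np.stack([X[m],Y[m]],1).astype(np.float32)))
E
```

```text
[0.53656797 0.24954371 0.15628994] [3.14145704e+00 5.37095386e-04 1.72464792e-01] [-0.49257201 -0.72677957 -0.50864666] 0.059474864654135394
2692 0.0522156233062996 ((-0.05235021188855171, 0.0007779636653140187), 0.01812916435301304)
3642 0.05226925362336107 ((0.052742522209882736, 9.210970893036574e-05), 0.01803767681121826)
```

View pics/w3.png

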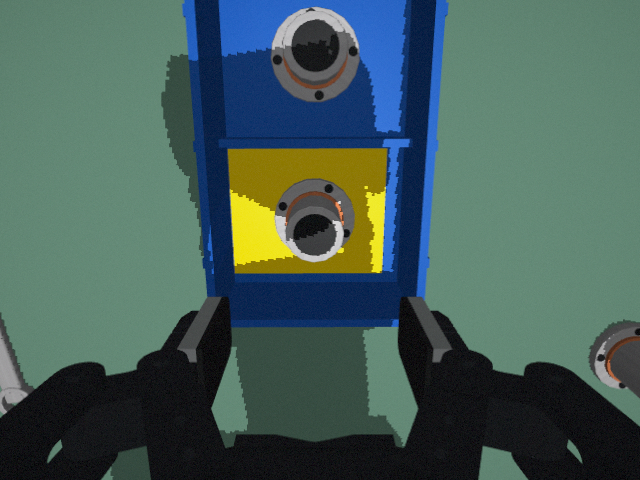

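Both fittings stand upright: the loose one at (315,225) on the pad, the packed one at (315,50). Now to the lid.

>>> {"fn": "move_arm", "kwargs": {"delta_pos": [[0.12,-0.7,0],[0.12,-1,0],[0.12,-1,0],[0.12,-1,0],[0.12,-1,0],[0.12,-1,0],[0.12,-1,0],[0.12,-1,0],[0.12,-1,0],[0.12,-1,0]], "yaw": [0,0,0,0,0,0,0,0,0,0]}}

```text
time_s: 12.2
eef_pos: [0.5604, 0.0538, 0.1555]
eef_rot: [-3.142, 0.002, 0.172]
force: [0.6, 0.7, -0.4]
gripper_width: 0.0595
finger_force: 0.0
```

>>> {"fn": "move_arm", "kwargs": {"delta_pos": [[0.12,-1,0],[0.12,-1,0],[0.12,-1,0],[0.12,-1,0],[0.12,-1,0],[0.12,-1,0],[0.12,-1,0],[0.12,-1,0],[0.12,-1,0],[0.12,-1,0]], "yaw": [0.124,0.124,0.124,0.124,0.124,0.124,0.124,0.124,0.124,0.124]}}

```text
time_s: 13.2
eef_pos: [0.5841, -0.146, 0.1554]
eef_rot: [-3.141, 0.002, 0.302]
force: [-0.0, 0.0, 0.1]
gripper_width: 0.0596
finger_force: 0.0
```

>>> {"fn": "move_arm", "kwargs": {"delta_pos": [[0.12,-1,-0.4],[0.12,-1,-0.4],[0.12,-1,-0.4],[0.12,-0.7,-0.4],[0,-0.3,-0.4],[0,0,0],[0,0,0],[0,0,0]], "yaw": [0,0,0,0,0,0,0,0]}}

```text
time_s: 14.0
eef_pos: [0.5949, -0.2236, 0.117]
eef_rot: [3.141, -0.001, 0.303]
force: [0.3, -0.3, 0.0]
gripper_width: 0.0602
finger_force: 0.0
```

```bash
python3 - <<'E'
from h import *
im,P=cloud("wrist"); s=sense(); print(s["eef_pos"],s["eef_rot"],s["force"],s["gripper_width"])
cv2.imwrite("pics/w4.png",im[...,::-1]); Z=P[...,2]
m=(np.hypot(P[...,0]-.5955,P[...,1]+.224)<.06)&(Z>.04)&(Z<.055)
print(m.sum(),np.nanmedian(Z[m]),cv2.minAreaRect(P[m][:,:2].astype(np.float32)*1000))
E
```

```text
[ 0.59489852 -0.22359523  0.11715839] [ 3.14101477e+00 -6.87449136e-04  3.03321728e-01] [ 0.83206997  0.47273942 -0.06796014] 0.05977144962360738
5648 0.04684144846334212 ((595.7215576171875, -226.28005981445312), (91.9522933959961, 18.110862731933594), 17.375213623046875)
```

View pics/w4.png

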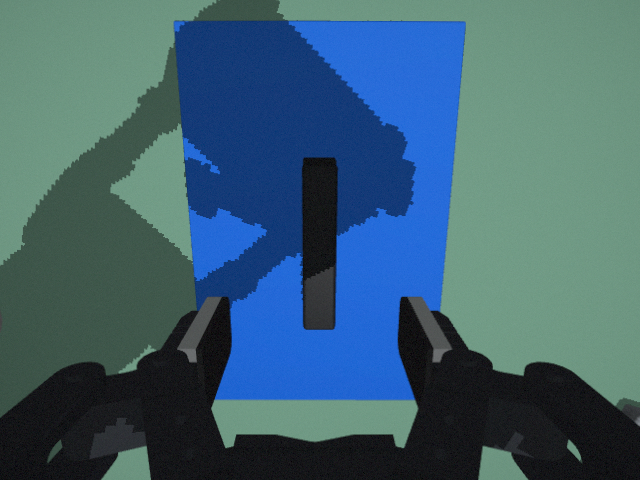

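The handle runs from (320,158) to (320,328), parallel to the pads. I'll shift 2.5 mm in y, then go down and grip.

>>> {"fn": "move_arm", "kwargs": {"delta_pos": [[0.04,-0.12,-0.4],[0,0,-0.8],[0,0,-1],[0,0,-1],[0,0,-0.8],[0,0,-0.5],[0,0,-0.35],[0,0,-0.1],[0,0,0],[0,0,0]], "yaw": [0,0,0,0,0,0,0,0,0,0]}}

```text
time_s: 15.05
eef_pos: [0.5959, -0.227, 0.0183]
eef_rot: [3.141, -0.001, 0.302]
force: [1.0, 0.3, -0.9]
gripper_width: 0.0599
finger_force: 0.0
```

>>> {"fn": "move_arm", "kwargs": {"delta_pos": [[0,0,0],[0,0,0],[0,0,0],[0,0,0],[0,0,0],[0,0,0],[0,0,0],[0,0,0]], "yaw": [0,0,0,0,0,0,0,0], "hand": -1, "force": 60}}

```text
time_s: 15.85
eef_pos: [0.5957, -0.2269, 0.018]
eef_rot: [3.141, -0.001, 0.302]
force: [-0.7, -0.3, 5.1]
gripper_width: 0.0167
finger_force: 59.7
```

>>> {"fn": "move_arm", "kwargs": {"delta_pos": [[0,0,0.3],[0,0,0.7],[0,0,1],[0,0,1],[0,0,1],[0,0,1],[0,0,1],[0,0,0.5],[0,0,0],[0,0,0]], "yaw": [0,0,0,0,0,0,0,0,0,0]}}

```text
time_s: 16.85
eef_pos: [0.595, -0.2265, 0.1469]
eef_rot: [-3.141, 0.001, 0.302]
force: [0.7, -0.4, -2.2]
gripper_width: 0.0172
finger_force: 58.8
```

>>> {"fn": "move_arm", "kwargs": {"delta_pos": [[0,0.4,0],[0,0.8,0],[0,1,0],[0,1,0],[0,1,0],[0,1,0],[0,1,0],[0,1,0],[0,1,0],[0,1,0]], "yaw": [0,0,0,0,0,0,0,0,0,0]}}

```text
time_s: 17.85
eef_pos: [0.5949, -0.04, 0.1476]
eef_rot: [-3.141, 0.0, 0.304]
force: [-0.1, -0.1, -1.5]
gripper_width: 0.0169
finger_force: 58.8
```

>>> {"fn": "move_arm", "kwargs": {"delta_pos": [[0,1,0],[0,1,0],[0,1,0],[0,1,0],[0,1,0],[0,1,0],[0,1,0],[0,1,0],[0,1,0],[0,1,0]], "yaw": [-0.123,-0.123,-0.123,-0.123,-0.123,-0.123,-0.123,-0.123,-0.123,-0.123]}}

```text
time_s: 18.85
eef_pos: [0.5943, 0.1598, 0.1476]
eef_rot: [-3.141, 0.0, 0.174]
force: [0.5, -0.1, -2.3]
gripper_width: 0.017
finger_force: 58.8
```

>>> {"fn": "move_arm", "kwargs": {"delta_pos": [[-0.1,1,0],[-0.1,1,0],[-0.1,1,0],[-0.06,0.8,0],[0,0.6,0],[0,0.4,0],[0,0.25,0],[0,0,0],[0,0,0],[0,0,0]], "yaw": [0,0,0,0,0,0,0,0,0,0]}}

```text
time_s: 19.85
eef_pos: [0.5883, 0.2576, 0.1475]
eef_rot: [3.141, 0.0, 0.173]
force: [0.0, 0.4, -2.3]
gripper_width: 0.0169
finger_force: 58.8
```

```bash
python3 - <<'E'
from h import *
s=sense(); print(s["eef_pos"],s["eef_rot"],s["force"],s["gripper_width"])
im,P=cloud("scene"); cv2.imwrite("pics/s5.png",im[...,::-1])
Z=P[...,2]; im=im.astype(int)
m=(im[...,2]>im[...,0]+60)&(im[...,2]>im[...,1]+40)&(Z>.1)&(Z<.2)&(np.hypot(P[...,0]-.588,P[...,1]-.258)<.16)
q=P[m]; q=q[~np.isnan(q).any(1)]; A=np.c_[q[:,:2],np.ones(len(q))]
f=np.linalg.lstsq(A,q[:,2],rcond=None)[0]; print(len(q),"tilt",f[:2],np.median(q[:,2]),cv2.minAreaRect(q[:,:2].astype(np.float32)*1000))
E
```

```text
[0.58833218 0.2575518  0.14748522] [3.14130544e+00 1.71267056e-04 1.72622563e-01] [ 0.01836321  0.37393001 -2.2704892 ] 0.01691305761111069
17079 tilt [-0.00089479  0.00063938] 0.13900486018449298 ((588.7445068359375, 258.9895935058594), (237.19801330566406, 156.03077697753906), 9.689981460571289)
```

View pics/s5.png

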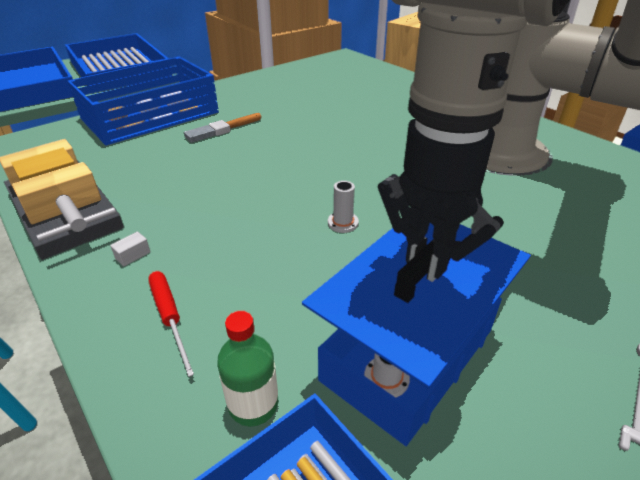

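The lid hangs level over the box, with the handle at (410,270) and the plate spanning (305,300) to (530,258). Lowering it.

>>> {"fn": "move_arm", "kwargs": {"delta_pos": [[0,0,-0.3],[0,0,-0.6],[0,0,-0.7],[0,0,-0.6],[0,0,-0.5],[0,0,-0.4],[0,0,-0.15],[0,0,0],[0,0,0]], "yaw": [0,0,0,0,0,0,0,0,0]}}

```text
time_s: 20.8
eef_pos: [0.5885, 0.2584, 0.083]
eef_rot: [-3.142, -0.001, 0.174]
force: [0.3, 0.1, -0.8]
gripper_width: 0.0171
finger_force: 58.8
```

>>> {"fn": "move_arm", "kwargs": {"delta_pos": [[0,0,-0.07],[0,0,-0.07],[0,0,-0.06],[0,0,0],[0,0,0]], "yaw": [0,0,0,0,0]}}

```text
time_s: 21.3
eef_pos: [0.5882, 0.2583, 0.0785]
eef_rot: [3.142, 0.0, 0.174]
force: [-0.3, 1.0, -3.3]
gripper_width: 0.0167
finger_force: 58.8
```

>>> {"fn": "move_arm", "kwargs": {"delta_pos": [[0,0,-0.05],[0,0,-0.03],[0,0,0],[0,0,0]], "yaw": [0,0,0,0]}}

```text
time_s: 21.7
eef_pos: [0.5882, 0.2583, 0.0771]
eef_rot: [3.142, -0.0, 0.173]
force: [-0.9, 0.0, -0.8]
gripper_width: 0.017
finger_force: 59.0
```

>>> {"fn": "move_arm", "kwargs": {"delta_pos": [[0,0,-0.05],[0,0,0],[0,0,0]], "yaw": [0,0,0]}}

```text
time_s: 22.0
eef_pos: [0.5882, 0.2583, 0.077]
eef_rot: [3.142, -0.001, 0.174]
force: [-2.8, -0.9, 5.1]
gripper_width: 0.017
finger_force: 59.9
```

Contact at the expected height. Releasing and rising.

>>> {"fn": "move_arm", "kwargs": {"delta_pos": [[0,0,0],[0,0,0],[0,0,0],[0,0,0],[0,0,0],[0,0,0]], "yaw": [0,0,0,0,0,0], "hand": 0.4}}

```text
time_s: 22.6
eef_pos: [0.5882, 0.2583, 0.0758]
eef_rot: [3.141, 0.0, 0.174]
force: [-0.3, 0.4, 0.6]
gripper_width: 0.0599
finger_force: 0.0
```

>>> {"fn": "move_arm", "kwargs": {"delta_pos": [[0,0,0.3],[0,0,0.7],[0,0,1],[0,0,1],[0,0,1],[0,0,1],[0,0,1],[0,0,0.5],[0,0,0],[0,0,0]], "yaw": [0,0,0,0,0,0,0,0,0,0]}}

```text
time_s: 23.6
eef_pos: [0.5879, 0.2582, 0.2056]
eef_rot: [3.141, 0.0, 0.174]
force: [-0.6, 0.0, -0.0]
gripper_width: 0.0597
finger_force: 0.0
```

```bash
python3 - <<'E'
from h import *
s=sense(); print(s["eef_pos"],s["force"],s["gripper_width"])
for n in("wrist","scene"):
    im,P=cloud(n); cv2.imwrite(f"pics/{n}6.png",im[...,::-1])
    Z=P[...,2]; im=im.astype(int)
    m=(im[...,2]>im[...,0]+40)&(im[...,2]>im[...,1]+30)&(Z>.055)&(Z<.08)&(np.hypot(P[...,0]-.588,P[...,1]-.258)<.16)
    q=P[m]; A=np.c_[q[:,:2],np.ones(len(q))]
    f=np.linalg.lstsq(A,q[:,2],rcond=None)[0]; print(n,len(q),"tilt",f[:2],np.median(q[:,2]),cv2.minAreaRect(q[:,:2].astype(np.float32)*1000))
E
```

```text
[0.58792467 0.25818214 0.20560882] [-0.63545052  0.01611212 -0.01581086] 0.05974959686247098
wrist 72079 tilt [-0.00017726 -0.00019454] 0.07093469576485817 ((588.09326171875, 258.13873291015625), (236.0856170654297, 156.42620849609375), 10.054120063781738)
scene 18168 tilt [0.00025842 0.0044203 ] 0.06870697889881053 ((588.66748046875, 259.76611328125), (237.90768432617188, 156.03762817382812), 9.992353439331055)
```

View pics/scene6.png

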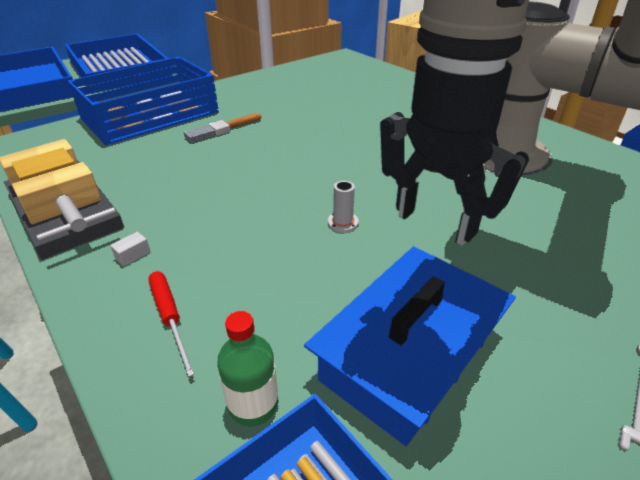

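The lid lies flat, centred on the box with its handle at (415,310), and the gripper is clear of it. Plate top measures about 70 mm, as it should when shut.

```bash
python3 -c "
from station import ticket
print(ticket.job_done())"
```

```text
the job is handed in; nothing more can be done
None
```

The short fitting is standing in the empty half of the box beside the packed one, the lid measures flat and centred on the rim, and the job is handed in at about 24 s of the 59 s allowed; the hand-in returned no verdict.

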